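Draw the tall fireclay plate from the slotted rack and stand it in the carrier

TASK

One of the three fireclay plates standing in the slotted steel rack is needed at the furnace: the tallest one, with the straight top edge. Draw it straight up out of its slot by its top edge, lower it upright into the narrow steel carrier box until it stands on the box's floor, and let it go there without dropping it. Leave the two other plates standing in their slots.

Things in the scene. Friction and masses are not known exactly. Their poses are not given: they have to be found in the camera images.
- tall_plate_center (a point): centre of the plate to move: flat rectangular fireclay plate, 10 mm thick (x), 100 wide (y), 130 tall (z, up), straight top edge, 0.26 kg. It stands in a slot of a fixed steel rack, top edge 142 mm above the table. Slot floor 12 mm up; cheeks at the slot's two ends only, 57 mm above the table, leave 14 mm for the thickness, 108 for the width: it must rise 45 mm to be clear.
- short_plate_center (a point): centre of a plate to be left in its slot: the same clay, 10 x 100 mm, rectangular, only 85 mm tall (top edge 97 mm above the table); axes as for the tall plate. The rack (170 x 132 mm) has three slots side by side, 60 mm apart along the plates' x; any plate may be in any slot.
- arched_plate_center (a point): centre of another plate to be left in its slot: the same clay, 10 x 100 mm, 100 mm tall, with a half-round top (highest point 112 mm above the table); axes as for the tall plate.
- carrier: narrow open-topped sheet-steel box, fixed to the table, a wire handle at each end. Origin: centre of its underside, on the table. Inside 32 mm wide (x), 130 long (y); inner floor 6 mm, rim 70 mm above the table; walls 3 mm; handles out to 88 mm along y, 53 mm high. The plate stands in it on edge, thickness along the carrier's x, either way round, and may lean on a wall.

How it is judged:
On the way:
1. the tall plate has been drawn up clear of its slot (height (world z) of tall_plate_center above 0.125 m), for 0.1 s.
At the end, for the whole second after the job is handed in: The tall plate stands on edge on the carrier's floor: its centre within 25 mm across and 30 mm along the box of the carrier's centre and less than 83 mm above the table, leaning less than 25 degrees; the short and the arched plate are within 20 mm of where they began (x of tall_plate_center in the frame of carrier between -0.025 and 0.025 m and y of tall_plate_center in the frame of carrier between -0.03 and 0.03 m and z of tall_plate_center in the frame of carrier below 0.083 m and angle between tall_plate_center's own z axis and vertical below 0.45 rad and distance of each of short_plate_center, arched_plate_center from where it was at the start of the episode below 0.02 m); the robot touches nothing.
It fails at once if the tall plate is let go while its centre is more than 105 mm above the table (more than about 30 mm above where it is to stand) (height (world z) of tall_plate_center above 0.105 m and contact force between the fingers and tall_plate below 0.05 N).
It fails at once if the short or the arched plate is knocked or pulled more than 30 mm from its place (distance of any of short_plate_center, arched_plate_center from where it was at the start of the episode above 0.03 m).
It also fails if it takes over 40 s, if anything falls off the work surface, if the arm or the gripper's body presses on something with over 40 N, if the wrist force passes 120 N, or if a joint passes its speed limit or range.

ROBOT

A 6-joint arm with a two-finger parallel gripper is mounted at the origin on the work surface. World frame = base frame: x ahead of the robot, y to its left, z up, the work surface at z = 0. Lengths are in m, angles in rad, forces in N, time in s.
With the tool pointing down it reaches from about 0.325 to 0.775 m from the base axis. Payload 5.5 kg.
Tool frame: the origin (TCP) lies on the mounting face of the last link; the fingertips stand 173 mm ahead of it and the grasp point (between the pads) lies 155 mm ahead of it (tcp_to_tips is the distance from the TCP to the fingertips, in m); z points along the fingers, y is the direction in which the jaws open and shut (so a half turn about z gives the same grasp; the last joint's range is limited). The gripper opens to 85 mm and grips with 20 to 120 N. Pads are 22 mm wide; open, the fingers measure 114 mm over their backs; the gripper's body (76 mm by 85 mm) begins 54 mm behind the grasp point. The pads swing forward as they close: fully open they stand 13 mm farther back than shut.
Start: joints at [1.099, 0.091, 1.231, -0, 1.82, -0.057], TCP at [0.242, 0.549, 0.405] pointing down, gripper open.
Joint ranges: [-2.87, 2.87], [-0.86, 2.18], [0.17, 2.46], [-1.51, 4.65], [0.06, 2.69], [-2.65, 2.65]. Speed limits (rad/s): [2.57, 2.57, 3.01, 3.14, 3.14, 3.14].

INTERFACE

Orientations are given as a unit quaternion [x, y, z, w].
In Python, from plant import * gives the robot as it stands.
- The arm moves only by the tool play_rows, never from a script. Its argument "steps" is a list that holds one entry, the list of rows, each a list of 6 numbers: the shift along the tool's x, y, z in mm, then the turn, a rotation vector about the tool's x, y, z in degrees. A call has 1 to 20 rows; each row is the pose to reach, as a shift and turn from the pose measured when the call began, along the tool's axes at that moment; what a row does not reach only later rows make up. A row lasts 1/12 s, in which the tool goes at most 41.7 mm and 7.16 degrees, less where a joint would pass 70% of its speed; a pose out of reach is approached as far as the arm can. A call with a gripper value outside its range is refused whole. "claw" is the finger opening in mm, from 0 to 85.4, set as the call begins (left out, the last holds). The fingers move at their own pace and stop on an object; the grip force is fixed at half the most. Time passes only in rows, so rows that repeat a pose let the fingers close. It gives the time, the measured TCP pose, the force and the opening at its end, in the units of the state.
- sense(): the state, without advancing time (a new reading comes with each control period).
- capture(name): name is "scene" or "side" or "wrist"; returns the picture (400x640x3 uint8, blue, green, red); there is no depth.
- camera_info(name): a dict with "K" (3x3 intrinsics, pixels), "T" (4x4, takes a point from camera to world coordinates); the wrist camera has in their place "T_tool_cam" (4x4, takes a point from camera to tool coordinates, whose origin is the TCP and whose axes are the flange's). Camera axes: x right, y down, z forward; pixel columns grow to the right and rows downward; lengths in m; the calibration is good to about 2 mm. The wrist camera is an equidistant fisheye: a pixel r from the principal point sees the ray r / f radians off the axis. A picture is of the moment at which its call begins: read the wrist's pose just before it. camera_info takes no time and is no camera call.
- hand_in(): hands the job in, once; it reports no verdict.
The state is a dict: "time": time; "joint_pos": joint angles; "joint_velocities": joint speeds; "joint_torque": joint torques, N m; "ee_pos": TCP position; "eef_rot": TCP orientation; "contact_force": force on the tool from outside, world axes, zero at the start; "torque": the same for the moment, N m; "finger_gap": finger opening in m.
Only numpy, scipy, OpenCV 4.12 (cv2) and the standard library are available. Lean on these libraries where they do the work, as an engineer would, in place of code of your own. Each camera call takes 0.05 s, during which the arm holds its last target.

## Working session

There is one attempt and no reset: what is moved stays moved. The work goes in short steps, Python scripts to look and compute and a tool call to move; the robot and the scene stay as the last step left them, time stands still between calls to the robot, and variables do not carry over. Pictures are saved under pics/ and viewed, and the job is handed in when it is done.

Besides the shell and the picture viewer there is one more tool, called as a command line: name --argument value ..., lists and objects as JSON in quotes. play_rows: Moves the arm, as the interface text tells. Its arguments: {"type":"object","properties":{"steps":{"type":"array"},"claw":{"type":"number"}},"required":["steps"]}

```bash
mkdir -p pics; ls
python3 - <<'E'
from plant import *
import cv2,numpy as np
np.set_printoptions(precision=4,suppress=True)
s=sense();print(s)
for n in("scene","side","wrist"):
    im=capture(n);cv2.imwrite(f"pics/{n}0.png",im);print(n,camera_info(n))
E
```

```text
pics
{'time': 0.0, 'joint_pos': array([ 1.0993,  0.0918,  1.2319, -0.    ,  1.8198, -0.0567]), 'joint_velocities': array([-0.0005,  0.001 , -0.0008, -0.    , -0.0011, -0.    ]), 'joint_torque': array([ -0.0021, -45.8728, -41.8016,  -0.0002,   0.0119,  -0.    ]), 'ee_pos': array([0.2418, 0.5492, 0.4036]), 'eef_rot': array([ 0.2059,  0.9786, -0.0009, -0.0003]), 'contact_force': array([ 0.1136, -0.4545, -0.4841]), 'torque': array([-0.0047,  0.0382, -0.0371]), 'finger_gap': 0.08569871349214365}
scene {'K': array([[383.0806,   0.    , 327.0907],
       [  0.    , 383.0806, 199.465 ],
       [  0.    ,   0.    ,   1.    ]]), 'T': array([[ 0.8768,  0.4035, -0.2617,  0.734 ],
       [ 0.4807, -0.7189,  0.5021, -0.3588],
       [ 0.0145, -0.566 , -0.8243,  0.6173],
       [ 0.    ,  0.    ,  0.    ,  1.    ]])}
side {'K': array([[367.1677,   0.    , 317.0199],
       [  0.    , 367.1677, 202.5032],
       [  0.    ,   0.    ,   1.    ]]), 'T': array([[-0.7144, -0.3565,  0.6021,  0.09  ],
       [-0.6992,  0.3323, -0.633 ,  0.4698],
       [ 0.0256, -0.8732, -0.4867,  0.4542],
       [ 0.    ,  0.    ,  0.    ,  1.    ]])}
wrist {'K': array([[309.7069,   0.    , 311.0933],
       [  0.    , 309.7069, 201.313 ],
       [  0.    ,   0.    ,   1.    ]]), 'T_tool_cam': array([[-0.0006, -0.9571, -0.2897,  0.0735],
       [ 1.    , -0.0002, -0.0014, -0.0002],
       [ 0.0013, -0.2897,  0.9571,  0.0302],
       [ 0.    ,  0.    ,  0.    ,  1.    ]])}
```

View pics/scene0.png

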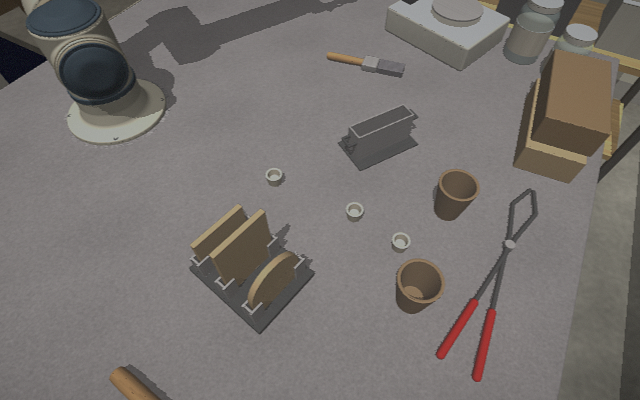

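View pics/side0.png

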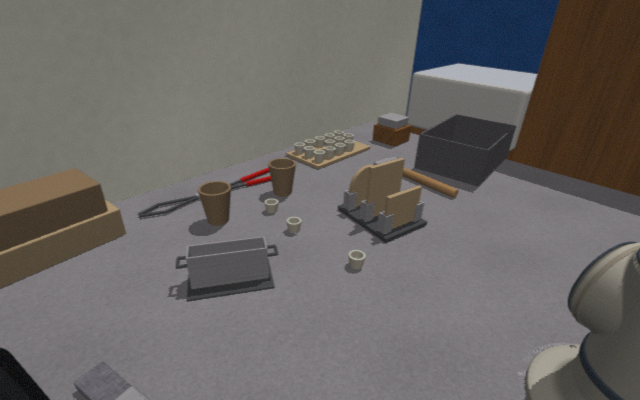

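View pics/wrist0.png

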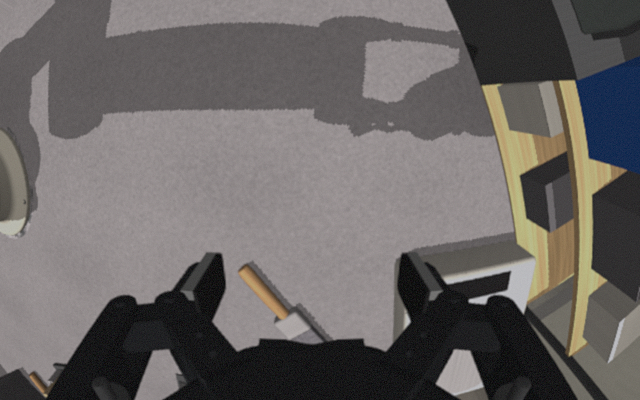

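The scene view shows the rack near (250,270): short plate on the left (220,235), tall one in the middle (243,245), arched one on the right (272,280). The carrier is near (382,130). The side view agrees. I'll enlarge both next.

Run:
```python
import cv2
a=cv2.imread("pics/scene0.png");b=cv2.imread("pics/side0.png")
def c(im,x,y,w,h,n,k):cv2.imwrite("pics/"+n,cv2.resize(im[y:y+h,x:x+w],None,fx=k,fy=k,interpolation=cv2.INTER_CUBIC))
c(a,180,195,145,140,"c1.png",4);c(a,325,90,110,85,"c2.png",6)
c(b,330,145,105,100,"c3.png",6);c(b,170,225,120,80,"c4.png",6)
```

```text
(no output)
```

View pics/c1.png

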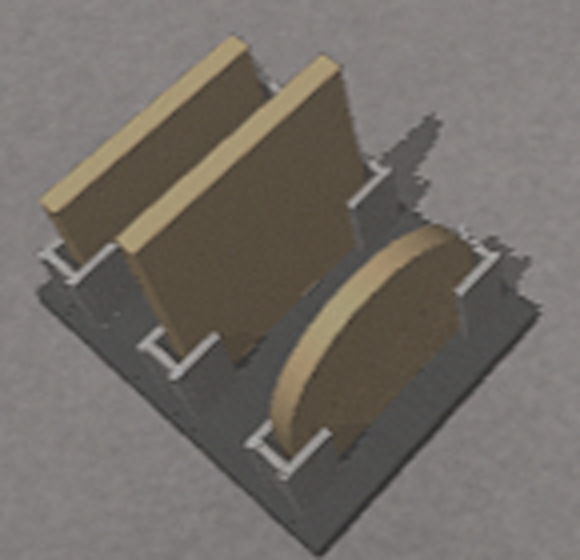

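View pics/c2.png

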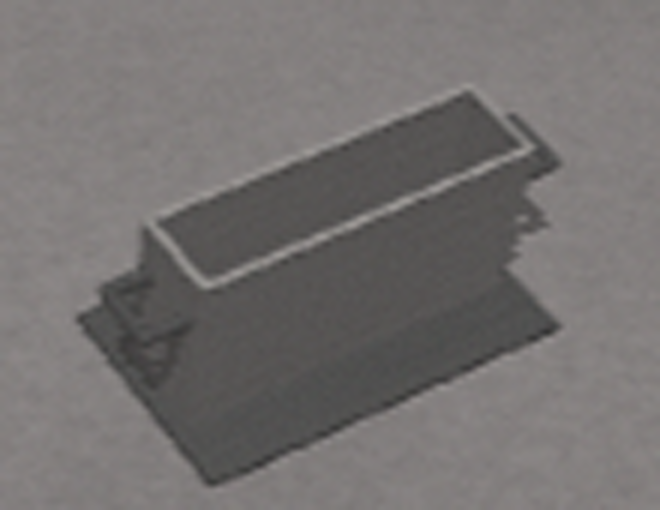

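View pics/c3.png

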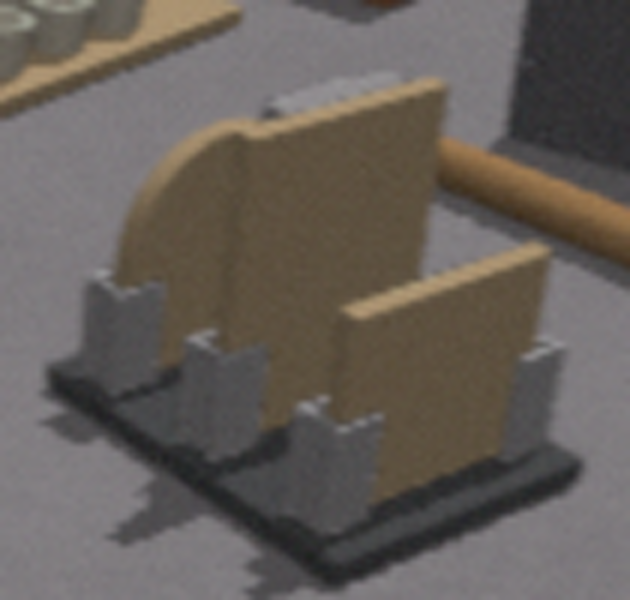

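View pics/c4.png

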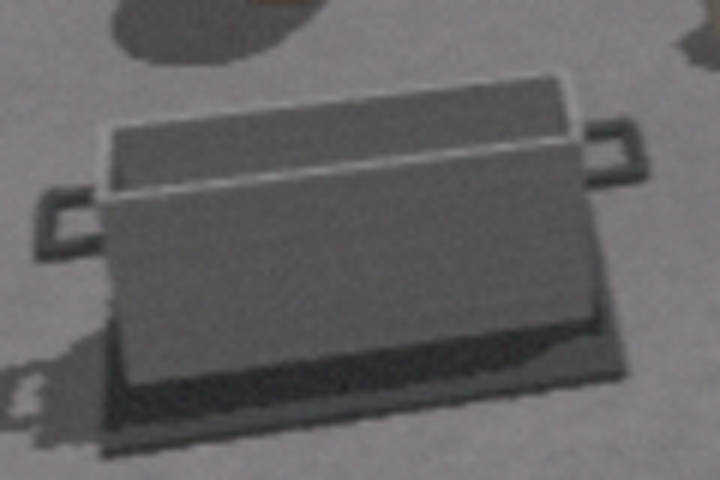

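Both views show all the corners I need. I'll cast rays from the tall plate's top corners (z=0.142) and the carrier rim corners (z=0.070), and compare the two cameras.

```bash
cat > h.py <<'E'
from plant import *
import cv2,numpy as np
from scipy.spatial.transform import Rotation as R
np.set_printoptions(precision=4,suppress=True)
def ray(cam,px,z):
    i=camera_info(cam);d=i["T"][:3,:3]@np.linalg.solve(i["K"],[px[0],px[1],1]);o=i["T"][:3,3]
    return o+d*(z-o[2])/d[2]
def crop(p,x,y,k): return ((p[0]+.5)/k-.5+x,(p[1]+.5)/k-.5+y)
E
python3 - <<'E'
from h import *
def rep(n,cam,pts,x,y,k,z):
    P=np.array([ray(cam,crop(p,x,y,k),z) for p in pts])
    c=P.mean(0);print(n,cam,"c",c,"edges mm",[round(1e3*np.linalg.norm(P[i]-P[(i+1)%4]),1) for i in range(len(P))])
    d=(P[2]+P[1]-P[0]-P[3]);print("   long-axis yaw",np.degrees(np.arctan2(d[1],d[0])),P[:,:2].tolist())
# order: L a, R a, R b, L b
rep("tall","scene",[(118,241),(322,57),(341,68),(134,254)],180,195,4,.142)
rep("short","scene",[(42,206),(232,38),(250,48),(57,214)],180,195,4,.097)
rep("tall","side",[(240,126),(432,78),(447,88),(252,140)],330,145,6,.142)
rep("short","side",[(340,308),(540,242),(551,253),(350,320)],330,145,6,.097)
rep("carrier","scene",[(148,222),(470,87),(536,150),(209,290)],325,90,6,.07)
rep("carrier","side",[(103,126),(566,71),(583,143),(100,202)],170,225,6,.07)
s=sense();print(R.from_quat(s["eef_rot"]).as_matrix())
E
```

```text
tall scene c [ 0.5001 -0.1808  0.142 ] edges mm [np.float64(97.5), np.float64(8.8), np.float64(98.3), np.float64(7.9)]
   long-axis yaw 79.0716806326068 [[0.4869606346045545, -0.22828337038544505], [0.50501754770048, -0.13245597979991014], [0.5138175043584947, -0.1330465838497945], [0.4947470289396344, -0.2295070942968288]]
short scene c [ 0.4419 -0.1698  0.097 ] edges mm [np.float64(98.5), np.float64(9.2), np.float64(98.4), np.float64(7.1)]
   long-axis yaw 79.4958233265308 [[0.42937782631644456, -0.218282049373007], [0.44626512822706293, -0.12123811521428832], [0.45550291289954953, -0.12164383609017623], [0.43649937301729047, -0.218170804481162]]
tall side c [ 0.4974 -0.1785  0.142 ] edges mm [np.float64(93.8), np.float64(10.3), np.float64(96.1), np.float64(12.5)]
   long-axis yaw -102.70332250171977 [[0.513110345920953, -0.13566420583748912], [0.49166998536628037, -0.22700707373265477], [0.4822827421450188, -0.22270536258491996], [0.5025986828205967, -0.12881099512942057]]
short side c [ 0.4389 -0.1675  0.097 ] edges mm [np.float64(100.5), np.float64(9.2), np.float64(100.2), np.fl
[... 267 characters left out ...]
edges mm [np.float64(133.4), np.float64(36.6), np.float64(133.3), np.float64(35.9)]
   long-axis yaw 59.032876841475485 [[0.5139883081688723, 0.15091818059861145], [0.5823033447468889, 0.2654549026189407], [0.61410392088651, 0.24726301254894661], [0.545220615190751, 0.13316628272502107]]
carrier side c [0.5614 0.1996 0.07  ] edges mm [np.float64(134.7), np.float64(37.8), np.float64(133.9), np.float64(36.8)]
   long-axis yaw -121.57999900992601 [[0.6125608502848435, 0.24766887514574293], [0.5424116824518128, 0.13264098768762428], [0.5100169018324685, 0.1520854630003865], [0.580555106953266, 0.26592061100955205]]
[[-0.9152  0.403  -0.0007]
 [ 0.403   0.9152 -0.0014]
 [ 0.0001 -0.0016 -1.    ]]
```

The two cameras agree to about 3 mm: tall plate at (0.499, −0.180) with its long axis at 78.5°, carrier at (0.563, 0.199) at 58.7°. Edge lengths match the given sizes. I'll hover above the plate and refine from there.

```bash
cat >> h.py <<'E'
def goto(pos,yawy):
    """shift(mm) and turn(deg) in tool axes to pos with tool y at world yaw yawy, tool z straight down"""
    s=sense();M=R.from_quat(s["eef_rot"]);a=np.radians(yawy)
    y=np.array([np.cos(a),np.sin(a),0]);z=np.array([0,0,-1.]);x=np.cross(y,z)
    G=R.from_matrix(np.c_[x,y,z])
    print("pos",s["ee_pos"],"t",s["time"],"shift",M.inv().apply(np.array(pos)-s["ee_pos"])*1e3,"turn",(M.inv()*G).as_rotvec(degrees=True),"F",s["contact_force"],"gap",s["finger_gap"])
E
python3 -c "
from h import *
goto([.499,-.180,.385],-11.5)"
```

```text
pos [0.2418 0.5492 0.4038] t 0.15 shift [-529.216  -563.6533   19.6279] turn [-0.0817  0.0575 77.7344] F [-0.4586  0.7443 -0.5656] gap 0.08568326652123176
```

play_rows --steps '[[[-529, -564, 20, 0, 0, 77.7], [-529, -564, 20, 0, 0, 77.7], [-529, -564, 20, 0, 0, 77.7], [-529, -564, 20, 0, 0, 77.7], [-529, -564, 20, 0, 0, 77.7], [-529, -564, 20, 0, 0, 77.7], [-529, -564, 20, 0, 0, 77.7], [-529, -564, 20, 0, 0, 77.7], [-529, -564, 20, 0, 0, 77.7], [-529, -564, 20, 0, 0, 77.7], [-529, -564, 20, 0, 0, 77.7], [-529, -564, 20, 0, 0, 77.7], [-529, -564, 20, 0, 0, 77.7], [-529, -564, 20, 0, 0, 77.7], [-529, -564, 20, 0, 0, 77.7], [-529, -564, 20, 0, 0, 77.7], [-529, -564, 20, 0, 0, 77.7], [-529, -564, 20, 0, 0, 77.7], [-529, -564, 20, 0, 0, 77.7], [-529, -564, 20, 0, 0, 77.7]]]' --claw 45

```text
time: 1.82
ee_pos: [0.4992, -0.1844, 0.3827]
eef_rot: [0.776, 0.631, -0.002, -0.0]
contact_force: [0.1, -0.4, -0.7]
finger_gap: 0.0452
```

Run:
```python
from h import *
goto([.499,-.180,.385],-11.5)
im=capture("wrist");cv2.imwrite("pics/w1.png",im)
cv2.imwrite("pics/w1c.png",cv2.resize(im[180:400,180:440],None,fx=3,fy=3,interpolation=cv2.INTER_CUBIC)[:600,:780])
```

```text
pos [ 0.4992 -0.1844  0.3827] t 1.8167 shift [ 4.3051 -1.1059 -2.2639] turn [-0.1598  0.1452 -0.248 ] F [ 0.1419 -0.3897 -0.6885] gap 0.04515814324228455
```

View pics/w1c.png

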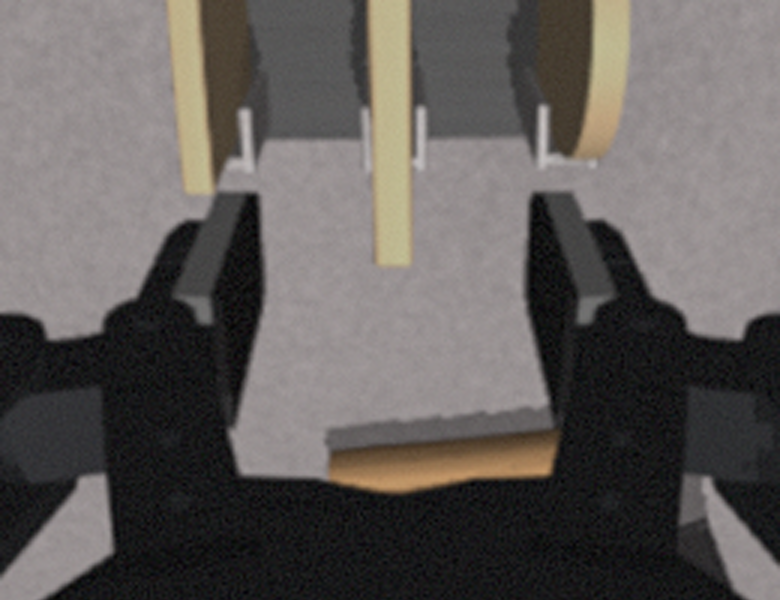

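View pics/w1.png

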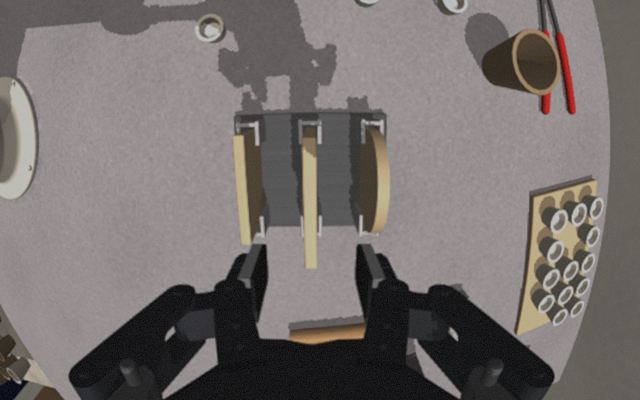

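The wrist view shows the tall plate's top edge as a bright strip, x about 305–317 and y about 130–268, midway between the jaws. I'll measure it through the fisheye model.

```bash
cat >> h.py <<'E'
def wray(px,z,s):
    i=camera_info("wrist");K=i["K"];u=np.array([px[0]-K[0,2],px[1]-K[1,2]]);r=np.hypot(*u);th=r/K[0,0]
    d=np.r_[u/r*np.sin(th),np.cos(th)];T=i["T_tool_cam"];M=R.from_quat(s["eef_rot"])
    o=s["ee_pos"]+M.apply(T[:3,3]);d=M.apply(T[:3,:3]@d);return o+d*(z-o[2])/d[2]
E
python3 - <<'E'
from h import *
im=cv2.imread("pics/w1.png");s=sense()
hsv=cv2.cvtColor(im,cv2.COLOR_BGR2HSV)
m=((hsv[...,0]>12)&(hsv[...,0]<32)&(hsv[...,1]>60)&(hsv[...,2]>140)).astype(np.uint8)
n,l,st,c=cv2.connectedComponentsWithStats(m)
for i in range(1,n):
    if st[i,4]>200: print(i,st[i],c[i])
i=l[220,311];ys,xs=np.where(l==i);ya,yb=ys.min()-.5,ys.max()+.5
mid=[(y,xs[ys==y].mean(),np.ptp(xs[ys==y])+1) for y in np.unique(ys)]
print(mid[2::20])
f=np.polyfit([a[0] for a in mid],[a[1] for a in mid],1)
A=wray((np.polyval(f,ya),ya),.142,s);B=wray((np.polyval(f,yb),yb),.142,s)
d=A-B;print(A,B,"len",np.linalg.norm(d),"c",(A+B)/2,"yaw",np.degrees(np.arctan2(d[1],d[0])))
E
```

```text
1 [513  29  47  66 517] [534.8221  61.0174]
2 [ 233  135   19  109 1107] [241.3433 187.8365]
3 [372 145  17  88 912] [381.58 187.58]
4 [ 302  146   15  122 1366] [309.418  204.3997]
5 [ 517  180   80  155 1891] [541.6002 256.6811]
7 [552 221  28  39 440] [568.2182 238.1977]
15 [290 330  74  14 498] [327.9016 336.747 ]
[(np.int64(148), np.float64(304.0), np.int64(3)), (np.int64(168), np.float64(309.5), np.int64(14)), (np.int64(188), np.float64(309.3076923076923), np.int64(14)), (np.int64(208), np.float64(309.45454545454544), np.int64(13)), (np.int64(228), np.float64(309.9), np.int64(12)), (np.int64(248), np.float64(309.6666666666667), np.int64(12))]
[ 0.5061 -0.1341  0.142 ] [ 0.4888 -0.2258  0.142 ] len 0.09338523043290958 c [ 0.4975 -0.18    0.142 ] yaw 79.31724754777467
```

```bash
python3 -c "
from h import *
goto([.498,-.178,.282],-11.0)"
```

```text
pos [ 0.4989 -0.1825  0.3832] t 1.8667 shift [  4.3235  -1.4648 101.1899] turn [-0.1687  0.0662 -0.675 ] F [-0.9989  0.6799  0.0802] gap 0.045063996618259786
```

play_rows --steps '[[[4, -1.5, 0, -0.2, 0, -0.7], [4, -1.5, 0, -0.2, 0, -0.7], [4, -1.5, 20, -0.2, 0, -0.7], [4, -1.5, 40, -0.2, 0, -0.7], [4, -1.5, 60, -0.2, 0, -0.7], [4, -1.5, 75, -0.2, 0, -0.7], [4, -1.5, 88, -0.2, 0, -0.7], [4, -1.5, 96, -0.2, 0, -0.7], [4, -1.5, 101, -0.2, 0, -0.7], [4, -1.5, 101, -0.2, 0, -0.7], [4, -1.5, 101, -0.2, 0, -0.7]]]' --claw 45

```text
time: 2.78
ee_pos: [0.498, -0.1781, 0.2829]
eef_rot: [0.771, 0.636, -0.0, 0.001]
contact_force: [-0.3, 0.7, -0.1]
finger_gap: 0.0449
```

Run:
```python
from h import *
goto([.498,-.178,.282],-11.0)
im=capture("wrist");cv2.imwrite("pics/w2c.png",cv2.resize(im[130:400,160:460],None,fx=2.2,fy=2.2))
```

```text
pos [ 0.498  -0.1781  0.2829] t 2.7833 shift [ 0.0682 -0.0461  0.9137] turn [0.0844 0.0734 0.0517] F [-0.2545  0.6607 -0.0627] gap 0.04489961615651614
```

View pics/w2c.png

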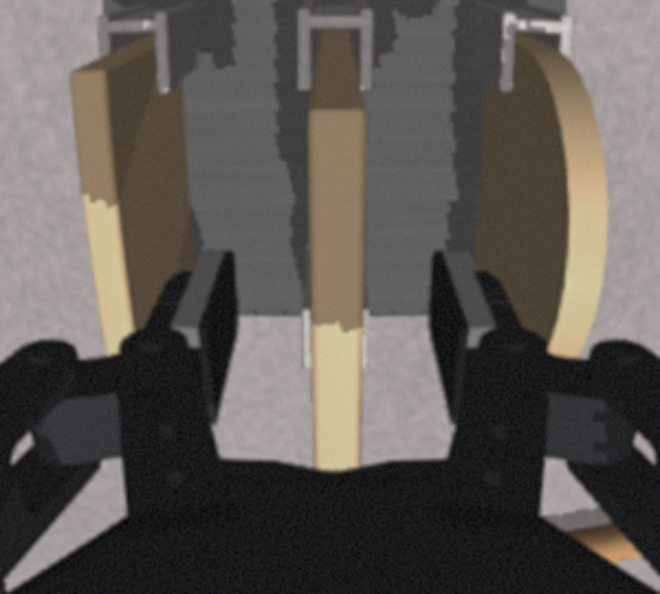

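The view shows the plate top (x about 310–365 in the crop) centred between the pads (x about 235 and 432), with both neighbouring plates clear of the fingers. I'll close in place.

play_rows --steps '[[[0, 0, 0, 0, 0, 0], [0, 0, 0, 0, 0, 0], [0, 0, 0, 0, 0, 0], [0, 0, 0, 0, 0, 0], [0, 0, 0, 0, 0, 0], [0, 0, 0, 0, 0, 0], [0, 0, 0, 0, 0, 0], [0, 0, 0, 0, 0, 0]]]' --claw 5

```text
time: 3.5
ee_pos: [0.4983, -0.1784, 0.2843]
eef_rot: [0.771, 0.636, 0.001, 0.002]
contact_force: [-0.4, -0.9, 6.1]
finger_gap: 0.0091
```

play_rows --steps '[[[0, 0, -3, 0, 0, 0], [0, 0, -8, 0, 0, 0], [0, 0, -15, 0, 0, 0], [0, 0, -23, 0, 0, 0], [0, 0, -32, 0, 0, 0], [0, 0, -41, 0, 0, 0], [0, 0, -50, 0, 0, 0], [0, 0, -60, 0, 0, 0], [0, 0, -70, 0, 0, 0], [0, 0, -80, 0, 0, 0], [0, 0, -90, 0, 0, 0], [0, 0, -100, 0, 0, 0], [0, 0, -106, 0, 0, 0], [0, 0, -110, 0, 0, 0], [0, 0, -110, 0, 0, 0], [0, 0, -110, 0, 0, 0]]]'

```text
time: 4.83
ee_pos: [0.4979, -0.1781, 0.3941]
eef_rot: [0.771, 0.636, 0.0, 0.002]
contact_force: [0.0, -1.1, -3.4]
finger_gap: 0.0087
```

Run:
```python
from h import *
for n in ("scene","side"):
    im=capture(n);cv2.imwrite(f"pics/{n}1.png",im)
a=cv2.imread("pics/scene1.png")[90:350,100:440];b=cv2.imread("pics/side1.png")[40:300,150:450]
cv2.imwrite("pics/l1.png",np.hstack([cv2.resize(a,(390,300)),cv2.resize(b,(346,300))]))
goto([.5627,.1994,.394],-31.3)
```

```text
pos [ 0.4979 -0.1781  0.3935] t 4.9333 shift [382.9139  -8.1755  -1.1762] turn [ 0.1638  0.0655 20.334 ] F [-0.0101 -0.7782 -2.9667] gap 0.009352715890846009
```

View pics/l1.png

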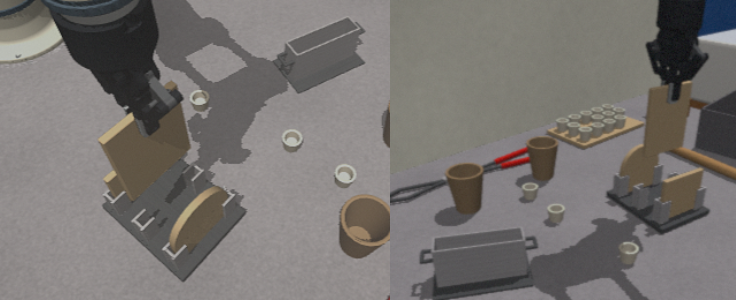

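The plate hangs upright above the rack, the other two are still in their slots, and the measured weight (about 3 N) fits. I'll carry it over the carrier.

play_rows --steps '[[[15, 0, 0, 0.1, 0, 1], [40, -1, 0, 0.1, 0, 2], [70, -1, 0, 0.1, 0, 4], [100, -2, 0, 0.1, 0, 6], [130, -3, 0, 0.1, 0, 8], [160, -3, 0, 0.1, 0, 10], [190, -4, 0, 0.1, 0, 12], [220, -5, 0, 0.1, 0, 14], [250, -5, 0, 0.1, 0, 16], [280, -6, 0, 0.1, 0, 18], [310, -7, 0, 0.1, 0, 19], [335, -7, 0, 0.1, 0, 20], [355, -8, 0, 0.1, 0, 20.3], [370, -8, 0, 0.1, 0, 20.3], [379, -8, 0, 0.1, 0, 20.3], [383, -8, 0, 0.1, 0, 20.3], [383, -8, 0, 0.1, 0, 20.3], [383, -8, 0, 0.1, 0, 20.3], [383, -8, 0, 0.1, 0, 20.3]]]'

```text
time: 6.52
ee_pos: [0.563, 0.1985, 0.393]
eef_rot: [0.872, 0.49, -0.0, 0.001]
contact_force: [-0.5, -0.6, -2.1]
finger_gap: 0.0089
```

Run:
```python
from h import *
goto([.5627,.1994,.394],-31.3)
a=capture("scene")[20:200,280:500];b=capture("side")[120:310,130:330];w=capture("wrist")
cv2.imwrite("pics/w3.png",w);cv2.imwrite("pics/a3.png",cv2.resize(a,None,fx=3,fy=3,interpolation=cv2.INTER_CUBIC));cv2.imwrite("pics/b3.png",cv2.resize(b,None,fx=3,fy=3,interpolation=cv2.INTER_CUBIC))
```

```text
pos [0.563  0.1985 0.393 ] t 6.5167 shift [ 0.6601 -0.7171 -1.0297] turn [ 0.0909  0.0667 -0.0353] F [-0.4954 -0.5766 -2.0544] gap 0.008933476600588878
```

View pics/w3.png

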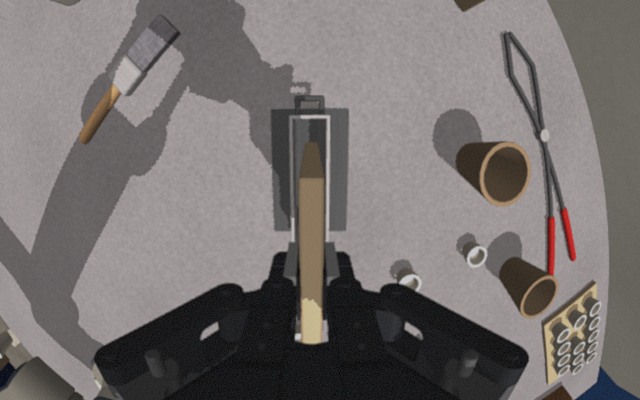

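View pics/a3.png

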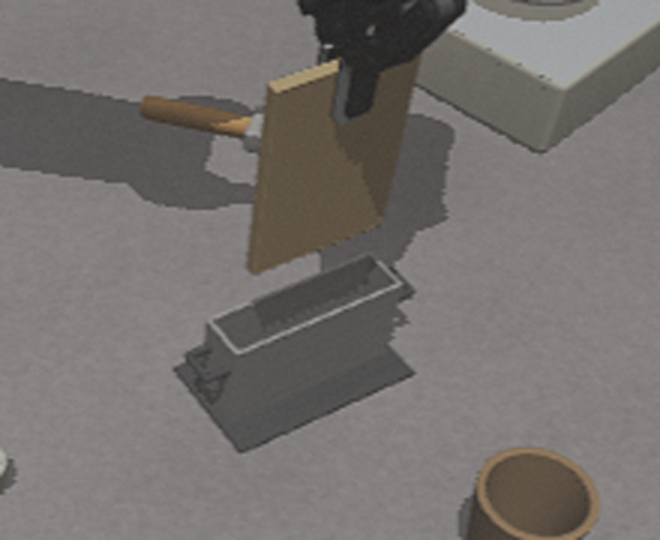

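View pics/b3.png

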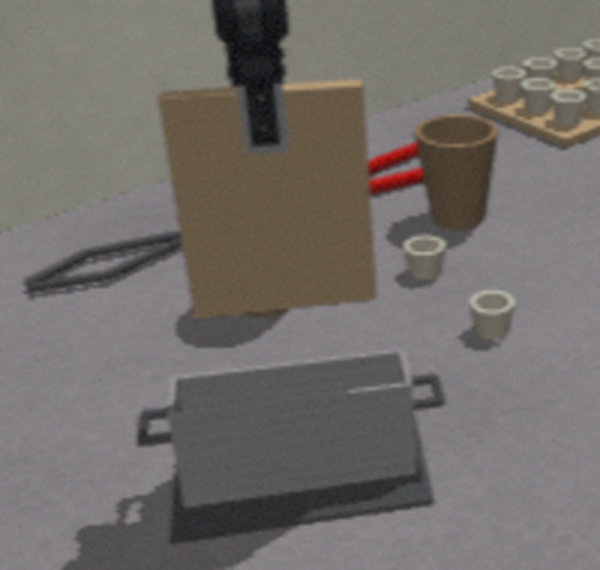

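The plate hangs over the box. In the scene crop its near-face bottom edge runs (252,272)–(382,218); in the side crop it runs (195,317)–(375,298). The wrist view shows the far end of the rim at (291,117)–(329,117). I'll check plate against box numerically.

Run:
```python
from h import *
s=sense();zb=.121
a=[ray("scene",crop(p,280,20,3),zb) for p in[(252,272),(382,218)]]
b=[ray("side",crop(p,130,120,3),zb) for p in[(375,298),(195,317)]]
for P in(a,b):
    d=P[1]-P[0];print(P,"len",np.linalg.norm(d),"yaw",np.degrees(np.arctan2(d[1],d[0])))
print("bottom centre",(a[0]+a[1]+b[0]+b[1])/4)
# rim again
c=[ray("scene",crop(p,280,20,3),.07) for p in[(208,322),(375,256),(406,283),(239,354)]];print("rim scene",np.mean(c,0))
w=[wray(p,.07,s) for p in[(291,116),(329,116),(291,240),(329.5,240)]];print("wrist rim",w)
f=(w[0]+w[1])/2;u=np.array([np.cos(np.radians(58.7)),np.sin(np.radians(58.7)),0]);print("width",np.linalg.norm(w[0]-w[1]),"ctr from far end",f-.068*u,"end mids",f,(w[2]+w[3])/2)
```

```text
[array([0.5388, 0.1547, 0.121 ]), array([0.5905, 0.2426, 0.121 ])] len 0.10195580978391704 yaw 59.509099962558885
[array([0.5345, 0.1561, 0.121 ]), array([0.5859, 0.2398, 0.121 ])] len 0.09830850333100859 yaw 58.41742706457281
bottom centre [0.5624 0.1983 0.121 ]
rim scene [0.5652 0.1995 0.07  ]
wrist rim [array([0.5829, 0.2658, 0.07  ]), array([0.6132, 0.2473, 0.07  ]), array([0.516 , 0.1599, 0.07  ]), array([0.55  , 0.1392, 0.07  ])]
width 0.03552813157663879 ctr from far end [0.5627 0.1984 0.07  ] end mids [0.598  0.2565 0.07  ] [0.533  0.1496 0.07  ]
```

Plate and box centres agree within about 2 mm, against 11 mm of clearance per side. I'll lower it most of the way.

play_rows --steps '[[[1, 0, 5, 0, 0, 0], [1, 0, 15, 0, 0, 0], [1, 0, 27, 0, 0, 0], [1, 0, 39, 0, 0, 0], [1, 0, 51, 0, 0, 0], [1, 0, 63, 0, 0, 0], [1, 0, 75, 0, 0, 0], [1, 0, 86, 0, 0, 0], [1, 0, 95, 0, 0, 0], [1, 0, 102, 0, 0, 0], [1, 0, 106, 0, 0, 0], [1, 0, 106, 0, 0, 0], [1, 0, 106, 0, 0, 0]]]'

```text
time: 7.75
ee_pos: [0.5636, 0.1994, 0.2873]
eef_rot: [0.872, 0.49, 0.0, 0.001]
contact_force: [-0.0, 0.9, -2.3]
finger_gap: 0.0092
```

Run:
```python
from h import *
goto([.563,.199,.278],-31.3)
b=capture("side")[120:310,130:330];a=capture("scene")[20:200,280:500]
cv2.imwrite("pics/b4.png",np.hstack([cv2.resize(b,(400,380)),cv2.resize(a,(400,380))]))
```

```text
pos [0.5636 0.1994 0.2873] t 7.75 shift [-0.619  -0.3652  9.3305] turn [ 0.1072  0.0288 -0.0308] F [-0.0472  0.946  -2.2985] gap 0.009223841905643413
```

View pics/b4.png

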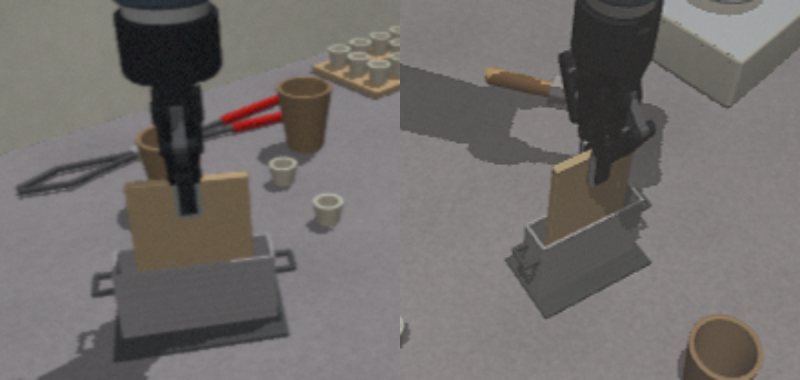

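The plate is inside the box with no contact force yet and about 9 mm left to the floor. I'll lower it gently until the force shows it standing.

play_rows --steps '[[[0, 0, 2, 0, 0, 0], [0, 0, 4, 0, 0, 0], [0, 0, 6, 0, 0, 0], [0, 0, 7, 0, 0, 0], [0, 0, 8, 0, 0, 0], [0, 0, 8, 0, 0, 0]]]'

```text
time: 8.35
ee_pos: [0.5637, 0.1993, 0.2796]
eef_rot: [0.872, 0.49, 0.0, 0.001]
contact_force: [-0.1, -0.1, -2.3]
finger_gap: 0.0092
```

play_rows --steps '[[[0, 0, 0.7, 0, 0, 0], [0, 0, 1.4, 0, 0, 0], [0, 0, 2, 0, 0, 0], [0, 0, 2, 0, 0, 0]]]'

```text
time: 8.68
ee_pos: [0.5637, 0.1994, 0.2783]
eef_rot: [0.872, 0.49, 0.001, 0.001]
contact_force: [-0.2, 1.0, 1.6]
finger_gap: 0.0094
```

The force went from −2.3 N to +1.6 N, so the plate is resting on the floor (TCP at 0.2783, against 0.278 expected). I'll open the claw gradually.

play_rows --steps '[[[0, 0, 0, 0, 0, 0], [0, 0, 0, 0, 0, 0], [0, 0, 0, 0, 0, 0], [0, 0, 0, 0, 0, 0]]]' --claw 16

```text
time: 9.02
ee_pos: [0.5638, 0.1994, 0.2785]
eef_rot: [0.872, 0.49, 0.001, 0.001]
contact_force: [0.6, 0.1, -0.0]
finger_gap: 0.0158
```

play_rows --steps '[[[0, 0, 0, 0, 0, 0], [0, 0, 0, 0, 0, 0], [0, 0, 0, 0, 0, 0], [0, 0, 0, 0, 0, 0], [0, 0, 0, 0, 0, 0], [0, 0, 0, 0, 0, 0]]]' --claw 50

```text
time: 9.52
ee_pos: [0.5638, 0.1994, 0.2785]
eef_rot: [0.872, 0.49, 0.001, 0.001]
contact_force: [0.1, -0.0, 0.5]
finger_gap: 0.0499
```

Run:
```python
from h import *
goto([.563,.199,.4],-31.3)
b=capture("side")[120:310,130:330];a=capture("wrist")
cv2.imwrite("pics/b5.png",np.hstack([cv2.resize(b,(400,380)),cv2.resize(a[150:400,200:450],(380,380))]))
```

```text
pos [0.5638 0.1994 0.2785] t 9.5167 shift [  -0.6448   -0.0757 -121.5445] turn [ 0.175  -0.0453 -0.0288] F [ 0.1269 -0.0469  0.5119] gap 0.04988179062164387
```

View pics/b5.png

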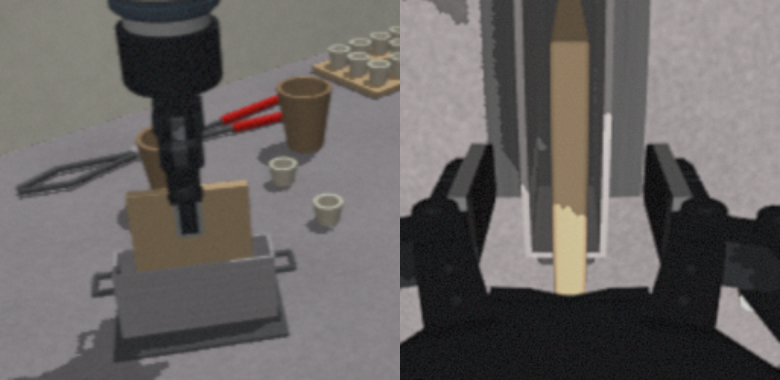

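The plate stands upright in the box with both pads clear of it. I'll withdraw straight up.

play_rows --steps '[[[0, 0, -4, 0, 0, 0], [0, 0, -12, 0, 0, 0], [0, 0, -24, 0, 0, 0], [0, 0, -40, 0, 0, 0], [0, 0, -60, 0, 0, 0], [0, 0, -80, 0, 0, 0], [0, 0, -100, 0, 0, 0], [0, 0, -115, 0, 0, 0], [0, 0, -120, 0, 0, 0], [0, 0, -120, 0, 0, 0], [0, 0, -120, 0, 0, 0]]]'

```text
time: 10.53
ee_pos: [0.5634, 0.1995, 0.3986]
eef_rot: [0.872, 0.49, 0.001, 0.001]
contact_force: [-0.0, -0.4, -1.3]
finger_gap: 0.0502
```

Run:
```python
from h import *
goto([.563,.199,.4],-31.3)
a=capture("scene");b=capture("side")
cv2.imwrite("pics/a6.png",cv2.resize(a[50:340,170:450],None,fx=2,fy=2,interpolation=cv2.INTER_CUBIC))
cv2.imwrite("pics/b6.png",cv2.resize(b[130:310,160:450],None,fx=2.7,fy=2.7,interpolation=cv2.INTER_CUBIC))
```

```text
pos [0.5634 0.1995 0.3986] t 10.5333 shift [-0.6202 -0.0701 -1.4162] turn [ 0.1903 -0.0671 -0.03  ] F [-0.0006 -0.4442 -1.3293] gap 0.05020773578914005
```

View pics/a6.png

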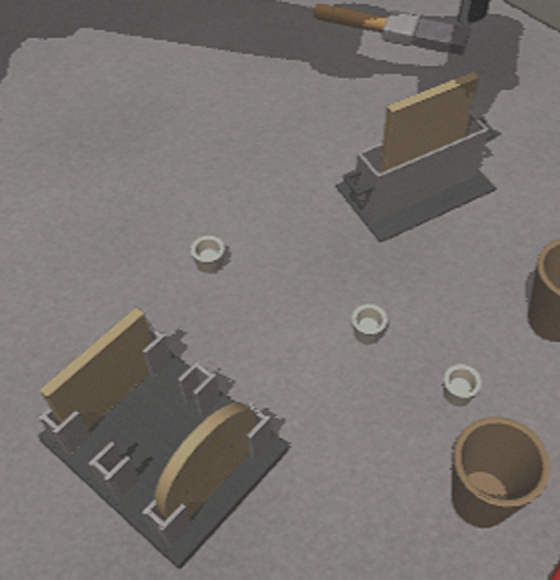

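View pics/b6.png

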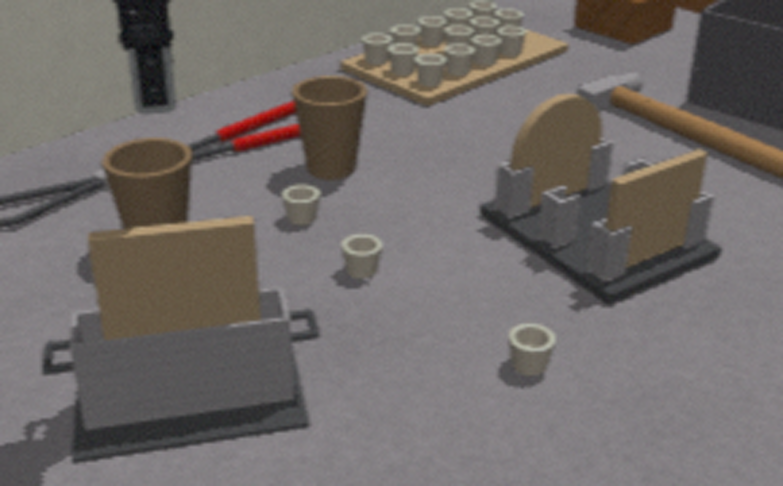

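The plate stands upright in the carrier, its top edge running (386,107)–(478,78) in the scene crop. The short and arched plates are in their slots and the gripper is well clear. One numeric check, then I'll hand in.

Run:
```python
from h import *
P=np.mean([ray("scene",crop(p,170,50,2),.136) for p in[(386,106),(473,74),(478,80),(389,113)]],0)
Q=np.mean([ray("side",crop(p,160,130,2.7),.136) for p in[(91,233),(255,218),(257,224),(93,238)]],0)
S=np.mean([ray("scene",crop(p,170,50,2),.097) for p in[(42,390),(137,310),(146,315),(49,396)]],0)
print("tall top scene",P,"side",Q,"short",S,sense()["joint_velocities"])
hand_in()
```

```text
tall top scene [0.5645 0.1945 0.136 ] side [0.5607 0.1971 0.136 ] short [ 0.4426 -0.1693  0.097 ] [ 0.0007  0.0045  0.0077  0.002   0.0008 -0.0013]
the job is handed in; nothing more can be done
```

The tall plate now stands upright on the carrier's floor, and I handed the job in at about 10.6 s of the 40 s allowed. `hand_in()` gave no verdict, so this rests on my own checks.

**What I did:**
- I found the plates and the carrier in the scene and side images and refined the tall plate's position with the wrist camera.
- I gripped the tall plate by the middle of its top edge and lifted it 110 mm straight up, which put its centre near 0.187 m.
- I carried it over the carrier, lowered it until the force changed from −2.3 N to +1.6 N, then opened the claw in two stages and withdrew upward.

**Last checks:**
- **Tall plate:** its top edge measures (0.565, 0.195) in the scene view and (0.561, 0.197) in the side view. The carrier centre is about (0.563, 0.199), so it is within about 5 mm. The tool height at touchdown (0.2783 m) matched the plate resting on the floor (0.278 m expected).
- **Short plate:** it measures within about 1 mm of where it began.
- **Arched plate:** it looks unmoved in its slot in both views, but I did not measure it.
- **Gripper:** its fingertips are about 90 mm above the plate, touching nothing.

**Disagreements:**
- The scene and side views differ by 2–4 mm, slightly more than the 2 mm calibration tolerance.
- The wrist measurement of the top edge came out at 93 mm instead of 100 mm, probably because a shadow hid its far end. I allowed for that when placing the grip.

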